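# Pull a graphics card from the test bench and show its contacts to the bench camera

### The arm

A 7-joint arm with a two-finger parallel gripper is mounted at the origin on the work surface. World frame = base frame: x ahead of the robot, y to its left, z up, the work surface at z = 0. Lengths are in mm, angles in rad, forces in N, time in s.
With the tool pointing down it reaches from about 425 to 975 mm from the base axis. Payload 16.7 kg.
Tool frame: the origin (TCP) lies midway between the tips of the shut fingers; the grasp point (between the pads) lies bot.grasp_offset behind it (bot.grasp_offset is the distance from the TCP to the grasp point, in mm); z points along the fingers, y is the line along which they close (so a half turn about z gives the same grasp; the last joint's range is limited). The gripper opens to 85 mm and grips with 20 to 120 N. Pads are 22 mm wide; open, the fingers measure 114 mm over their backs; the gripper's body (76 mm by 85 mm) begins 54 mm behind the grasp point. The pads swing forward as they close: fully open they stand 13 mm farther back than shut.
Start: joints at [0.959, 0.426, 0.074, 1.606, -0.034, 1.111, -0.067], TCP at [301.322, -603.971, 231.302] pointing down, gripper open.
Joint ranges: [-2.85, 2.85], [-0.5, 2.14], [-1.23, 1.37], [0.21, 2.46], [-1.02, 4.16], [0.16, 2.05], [-2.73, 2.73]. Speed limits (rad/s): [1.89, 1.89, 2.39, 2.39, 3.01, 3.01, 3.01].

### API

Orientations are given as a unit quaternion [x, y, z, w].
In Python, from rig import bot, gripper_to, state, optics, models gives the robot as it stands. The module is installed in compiled form; this text tells all that it offers. Calls block until the motion is done:
- bot.reach(position, orientation): joint-space move of the TCP to a pose.
- bot.servo_line(position, rot=None, velocity=150, stop_force=None): straight line of the TCP; rot=None keeps the orientation; velocity is the mean speed in mm/s. With stop_force (N) it stops when the force on the tool has changed by that much, and returns True; else False.
- bot.set_joints(angles): joint-space move.
- gripper_to(opening, squeeze=None): finger opening in mm; squeeze is the grip in N (None keeps the last); returns when the fingers have stopped.
- bot.dwell(seconds).
- bot.inverse_kinematics(position, orientation): joint angles nearest the present ones, or None.
- state(): the state.
- optics.grab_frame(name): name is "scene" or "top" or "wrist"; returns the picture (420x560x3 uint8, red, green, blue); there is no depth.
- optics.get_calibration(name): a dict with "vertical_fov" (degrees; the focal length in pixels is half the picture's height over the tangent of half this angle, whatever the lens; pixels are square), "cx", "cy" (the principal point, pixels), "dist_coeffs" ([k1, k2, p1, p2, k3] as OpenCV has them; the pictures are not rectified), "cam_to_world" (4x4, takes a point from camera to world coordinates); the wrist camera has in their place "hand_eye" (4x4, takes a point from camera to tool coordinates, whose origin is the TCP and whose axes are the flange's). Camera axes: x right, y down, z forward; pixel columns grow to the right and rows downward; lengths in mm; the calibration is good to about 2 mm. A picture is of the moment at which its call begins: read the wrist's pose just before it. get_calibration takes no time and is no camera call.
A pose or a line that the arm cannot do raises bot.Unreachable and nothing moves.
- bot.sign_off(): hands the job in; it is judged then, once.
Trained networks look in the newest picture that a camera, given by its name, has taken for a name from the list of things; names that differ only in an ending like _2 or _b are one class to them, and where a whole thing is asked for, a point or a joint stands for the part that bears it (a point fixed in the world has none). Each returns a list of dicts, best first, with "score" (0 to 1); they miss things now and then, are a little off and sometimes report something else, mostly with a low value. They report only what shows in the picture. A call takes as long as a camera call. They do not tell look-alikes from the thing itself.
- models.look_for(camera, label): "centre" ([row, column] in pixels, amid what is visible of it).
The state is a dict: "t": time; "joint_pos": joint angles; "qvel": joint speeds; "tau": joint torques, N m; "eef_pos": TCP position; "ee_rot": TCP orientation; "wrist_force": force on the tool from outside, world axes, zero at the start; "moment": the same for the moment, N m; "grip_width": finger opening in mm; "grip_force": force on a finger pad.
Only numpy, scipy, OpenCV 4.12 (cv2) and the standard library are available. Lean on these libraries where they do the work, as an engineer would, in place of code of your own. Each camera call takes 0.05 s, during which the arm holds its last target. There are 200 camera calls.

### The job

On the open test bench, press the orange release button on the motherboard fully down to unlock the graphics card, then draw the card straight up out of its slot. Turn it so that its gold contact edge squarely faces the lens of the small bench camera, centred in front of the lens and about 15 cm from it. The job finishes while you are still holding the card there, still and in the gripper alone; do not bump the camera, and leave the other things on the bench where they are.

Things in the scene. Friction and masses are not known exactly. Their poses are not given: they have to be found in the camera images.
- tray: Open test bench, fixed (place and yaw vary): aluminium tray 270 x 268 mm with a 244 mm square motherboard, its top 24 mm above the table. Origin: under the board's middle, on the table; z up, y towards the rear (the card's metal bracket). Two memory modules stand along x from -107 to 27 at y -47 and -57 mm, tops at 62 mm; rear sockets at y 112 for x below 0, up to 56 mm; other parts are lower.
- slot (a point): Middle of the mouth of the graphics slot, 35 mm above the table, at (43, 29.5) mm on the tray. The slot is 92 mm long along the tray's y, 11 mm high above the board, inner gap 3.2 mm. Its white latch, under the card at y -30 mm, hooks the card until released.
- rail (a point): Middle of the top edge of the aluminium rail that stands behind the card's bracket, at (60, 128.5) mm on the tray, 138 mm above the table; 66 mm long along the tray's x, 3 mm thick, with two ears 8 mm higher, 41 mm apart, either side of the bracket's tab.
- cpu_fan (a point): Middle of the top of the processor's fan cooler, a 92 x 92 mm square block at (-50, 12) mm on the tray, 84 mm above the table. 42 mm free between it and the card.
- release (a joint): Orange release button of the graphics slot: 0 = up (slot latch locked over the card's hook), 0.006 m = fully down (latch drawn back, card free; free from about 0.0045). It moves straight down against about 4 N of friction and stays where it is left, without springing back.
- release_top (a point): Middle of the button's top face, 20 x 13 mm (20 along the tray's x), in a grey collar 28 x 20 mm. On the tray at about (-15, -106) mm, 44 mm above the table when up; it stands 9 mm proud of the collar when up, 3 mm when fully down.
- card: Graphics card, 0.44 to 0.72 kg, upright in the slot, axes parallel to the tray's. Origin: middle of the lower (free) edge of the gold contact tongue (86 mm long in y, 2 thick, 12 high), 27 mm above the table; it must rise 8 mm to leave the slot. z to the top edge, y to the bracket, x out of the fan side. Body: flat parallel faces at x -4 and +36 mm, y -75 to 91, z 16 to 112.
- card_grip (a point): Good place to grip, in the card's middle plane at (16, 8, 90) mm of the card, 22 mm below its top edge: 40 mm thick across the card's x, on the plain strip between the two fans (70 mm fans on the +x face at y -34 and 50, z 62), about over the centre of mass (16, 11, 63).
- card_tab (a point): Top of the folded tab of the card's steel bracket, at (17, 99.5, 114) mm of the card. The bracket, 42 mm wide, stands at y 92 to 95, z -6 to 112; the tab, 38 mm wide, reaches to y 106 over the rail, 1.5 mm free of each ear.
- camera_stand: Small black tripod of the bench camera, fixed to the table (place and yaw vary), feet on a 45 mm circle. Origin: under its middle, on the table; the camera looks towards its -x side.
- camera_head: Grey camera, 66 x 34 x 26 mm, with a black lens barrel, on that tripod, tilted up 45 degrees towards the robot's side. Origin: the middle of the front glass of the lens, 150 mm above the table. Its z axis is the viewing direction, out of the lens (45 degrees up, horizontally along the stand's -x); its y axis is level.
- screwdriver: Bystander: screwdriver, red handle, 190 mm long, lying on the bench, to be left alone.
- pliers: Bystander: pliers with one yellow and one black handle, 180 mm long, lying on the bench, to be left alone.
- drive: Bystander: flat 2.5-inch drive, 100 x 70 x 7 mm, lying on the bench, to be left alone.
Mind the look-alikes: they are no part of the job. What is shaped like the camera_stand but purple is not meant.

How it is judged:
By the outcome, as a careful person would: the job done as asked, in the order asked, and still so for the second after the job is handed in, while the arm keeps its last pose, push and grip.
It also fails if it takes over 48 s, if anything falls off the work surface, if the arm or the gripper's body presses on something with over 40 N, if the wrist force passes 120 N, or if a joint passes its speed limit or range.

## Working session

There is one attempt and no reset: what is moved stays moved. The work goes in short steps, each a Python script; the robot and the scene stay as the last script left them, time stands still between calls to the robot, and variables do not carry over. Pictures are saved under pics/ and viewed, at most 10 in all, crops included, and the job is handed in when it is done.

```bash
mkdir -p pics
cat > h.py <<'E'
import numpy as np, cv2
from rig import bot, gripper_to, state, optics, models
from scipy.spatial.transform import Rotation as R
def K(name):
    c=optics.get_calibration(name); f=210/np.tan(np.radians(c["vertical_fov"])/2)
    return np.array([[f,0,c["cx"]],[0,f,c["cy"]],[0,0,1.]]), np.array(c["dist_coeffs"],float)
def T(name,s=None):
    c=optics.get_calibration(name)
    if name!="wrist": return np.array(c["cam_to_world"])
    W=np.eye(4); W[:3,:3]=R.from_quat(s["ee_rot"]).as_matrix(); W[:3,3]=s["eef_pos"]
    return W@np.array(c["hand_eye"])
def ray(name,rc,s=None):
    k,d=K(name); p=cv2.undistortPoints(np.array([[[rc[1],rc[0]]]],float),k,d)[0,0]
    M=T(name,s); v=M[:3,:3]@np.array([p[0],p[1],1]); return M[:3,3],v/np.linalg.norm(v)
def atz(name,rc,z,s=None):
    o,v=ray(name,rc,s); return o+v*(z-o[2])/v[2]
def proj(name,P,s=None):
    k,d=K(name); M=np.linalg.inv(T(name,s)); 
    return cv2.projectPoints(np.array(P,float).reshape(-1,1,3),cv2.Rodrigues(M[:3,:3])[0],M[:3,3],k,d)[0][:,0]
def save(n,im): cv2.imwrite("pics/"+n,cv2.cvtColor(im,cv2.COLOR_RGB2BGR))
E
python3 - <<'E'
from h import *
a=optics.grab_frame("scene"); b=optics.grab_frame("top")
save("scene.png",a); save("top.png",b)
for n in("scene","top"):
    print(n,np.round(T(n),3).tolist(),K(n))
    for l in("tray","release","card","camera_head","camera_stand","card_tab","cpu_fan"):
        print(l,[(np.round(x["centre"]).tolist(),round(x["score"],2)) for x in models.look_for(n,l)])
print(state(),bot.grasp_offset)
print(optics.get_calibration("wrist"))
E
```

```text
scene [[0.892, 0.27, -0.362, 967.905], [0.451, -0.538, 0.712, -701.254], [-0.003, -0.798, -0.602, 711.413], [0.0, 0.0, 0.0, 1.0]] (array([[416.98609662,   0.        , 281.54724089],
       [  0.        , 416.98609662, 219.13727632],
       [  0.        ,   0.        ,   1.        ]]), array([0.03637722, 0.        , 0.        , 0.        , 0.        ]))
tray [([229.0, 229.0], 0.61)]
release [([236.0, 205.0], 0.57)]
card [([204.0, 264.0], 0.94)]
camera_head [([180.0, 349.0], 0.86), ([211.0, 353.0], 0.67)]
camera_stand [([222.0, 353.0], 0.81), ([182.0, 349.0], 0.64)]
card_tab [([206.0, 265.0], 0.92)]
cpu_fan [([232.0, 229.0], 0.8)]
top [[0.007, -0.993, 0.116, 492.045], [-1.0, -0.006, 0.009, 7.604], [-0.008, -0.116, -0.993, 1152.379], [0.0, 0.0, 0.0, 1.0]] (array([[413.02575291,   0.        , 271.16717425],
       [  0.        , 413.02575291, 208.39214088],
       [  0.        ,   0.        ,   1.        ]]), array([-0.00174325,  0.        ,  0.        ,  0.        ,  0.        ]))
tray [([276.0, 264.0], 0.71)]
release []
card [([244.0, 248.0], 0.57), ([149.0, 248.0], 0.37)]
camera_head 
[... 814 characters left out ...]
[ 0.07353786,  0.2467625 , -0.27126289]), 'moment': array([ 0.02321144, -0.01625732, -0.02331173]), 'grip_force': 0.0, 'grip_width': 85.79150173534035} 18.700000000000003
{'vertical_fov': 68.12045084933376, 'cx': 283.4987620624929, 'cy': 207.20616608950948, 'dist_coeffs': array([-0.04956947,  0.        ,  0.        ,  0.        ,  0.        ]), 'hand_eye': array([[-1.12757120e-03, -9.48887510e-01, -3.15612454e-01,
         8.08608634e+01],
       [ 9.99999361e-01, -1.04350029e-03, -4.35363330e-04,
        -3.64206609e-01],
       [ 8.37691390e-05, -3.15612743e-01,  9.48888081e-01,
        -1.41742037e+02],
       [ 0.00000000e+00,  0.00000000e+00,  0.00000000e+00,
         1.00000000e+00]])}
```

```bash
python3 -c "
import cv2
a=cv2.imread('pics/scene.png');b=cv2.imread('pics/top.png')
cv2.imwrite('pics/sc2.png',cv2.resize(a[140:300,130:400],(800,474),interpolation=3))
cv2.imwrite('pics/tp2.png',cv2.resize(b[110:350,120:440],(800,600),interpolation=3))"
```

```text
(no output)
```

View pics/sc2.png

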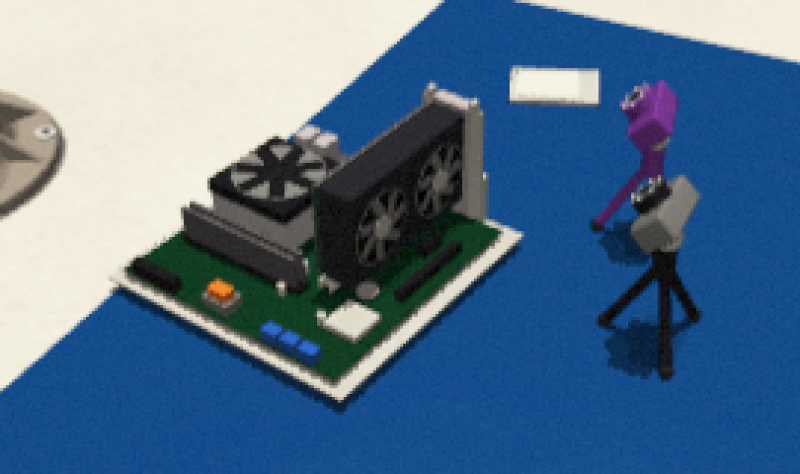

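View pics/tp2.png

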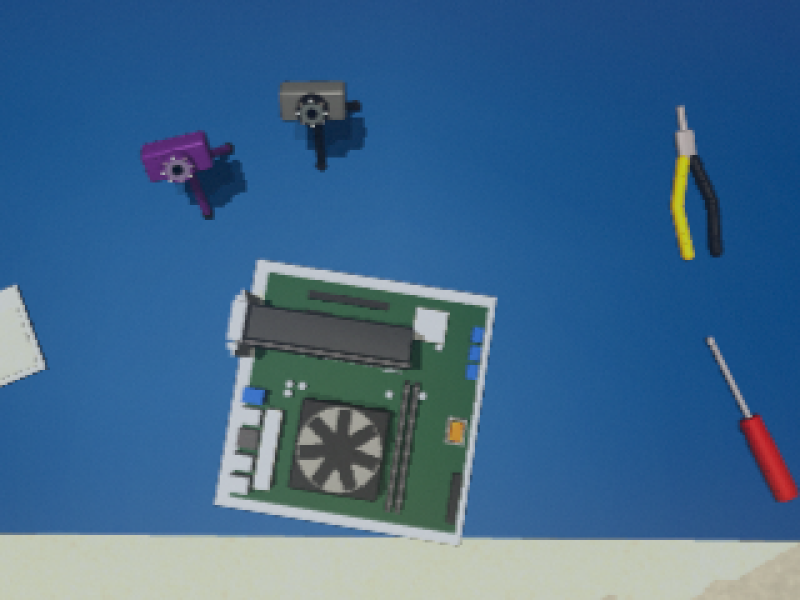

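Top view: grey/black camera at px (row 151, col 246) is the one meant. The purple one at (172, 191) is the look-alike. The orange button is at (282, 302), the card at (244, 248) and the fan at (290, 257).

```bash
cat > fit.py <<'E'
from h import *
from scipy.optimize import least_squares
# crop clicks -> pixels
top=lambda x,y:(120+x/2.5,110+y/2.5)
sc=lambda x,y:(130+x*270/800,140+y*160/474)
pts=[("top",top(456,431),(-15,-106,44)),("top",top(343,450),(-50,12,84)),
 ("top",top(412,327),(79,-45.5,139)),("top",top(410,362),(39,-45.5,139)),
 ("scene",sc(220,286),(-15,-106,44)),("scene",sc(275,172),(-50,12,84)),
 ("scene",sc(355,195),(79,-45.5,139)),("scene",sc(315,183),(39,-45.5,139)),("scene",sc(468,108),(79,120.5,139))]
def W(p,q):
    c,s=np.cos(p[2]),np.sin(p[2]); q=np.array(q,float); return np.array([p[0]+c*q[0]-s*q[1],p[1]+s*q[0]+c*q[1],q[2]])
def res(p): return np.concatenate([proj(n,[W(p,q)])[0]-px for n,px,q in pts])
if __name__=="__main__":
    r=least_squares(res,[400,0,-.15],x_scale=[100,100,.1],loss="soft_l1"); print(r.x, np.round(r.fun.reshape(-1,2),1).tolist())
    p=r.x
    for n,q in dict(rel=(-15,-106,44),grip=(59,37.5,117),slot=(43,29.5,35)).items(): print(n,W(p,q))
    # camera lens: triangulate
    a=top(312,112); b=sc(652,192)
    print("lens top@150",atz("top",a[::-1],150)," scene@150",atz("scene",b[::-1],150))
    for zz in(150,300): pass
    print(state()["t"])
E
python3 fit.py
```

```text
[ 4.58153282e+02  3.64872851e+01 -1.14127266e-01] [[0.2, -2.4], [-1.2, -0.9], [0.1, -0.2], [-1.0, 2.1], [1.2, 1.1], [0.7, -0.1], [-1.8, 1.1], [-1.5, -0.1], [-1.9, -0.1]]
rel [431.1796184  -67.11494198  44.        ]
grip [521.03994845  67.02442987 117.        ]
slot [504.23299826  60.89854828  35.        ]
lens top@150 [742.77877132  82.72669091 150.        ]  scene@150 [748.84808544  83.29873774 150.        ]
0.8
```

Run:
```python
from h import *
yaw=-.114; lens=np.array([745,83,150.])
for sgn in(1,-1):
    # tool axes in the card frame: z=-card z, x=sgn*card y, y=z×x
    Z=np.array([0,0,-1.]);X=np.array([0,sgn,0.]);M=np.c_[X,np.cross(Z,X),Z]
    C=R.from_euler("z",yaw).as_matrix()
    go=bot.grasp_offset
    print(sgn,"btn",bot.inverse_kinematics([431,-67,150],R.from_matrix(C@M).as_quat()))
    for z in(117,250,350): print("grip",z,bot.inverse_kinematics([521,67,z-go],R.from_matrix(C@M).as_quat()))
    for cy in(-.3,-.15,0,.15,.3):
      F=R.from_euler("zy",[cy,-np.pi/4]).as_matrix()
      g=lens+F@np.array([0,0,150.])+F@np.array([16,8,90.])
      q=bot.inverse_kinematics(g-F[:,2]*go,R.from_matrix(F@M).as_quat())
      print("fin",cy,g,F[:,2],q)
```

```text
1 btn [ 0.41698676  0.16659988 -0.44415829  2.17888734  0.09812818  0.81442125
 -0.20324442]
grip 117 [ 0.18804041  0.39858791 -0.52727096  2.03055208  0.28080982  0.78197701
 -0.62032849]
grip 250 [ 0.24937565  0.22841601 -0.57237324  1.91068542  0.14249632  1.04236496
 -0.49728964]
grip 350 [ 0.27833117  0.14248732 -0.58337287  1.78110705  0.08273411  1.24236777
 -0.44110937]
fin -0.3 [587.77448581  85.91436861 332.18574078] [-7.07106781e-01 -1.38777878e-17  7.07106781e-01] [ 0.86403352 -0.04981827 -1.18939009  2.19470299  0.74731132  0.28763739
 -1.29268543]
fin -0.15 [587.32639     88.5191585  331.73764497] [-7.07106781e-01 -6.93889390e-18  7.07106781e-01] [ 0.53931886 -0.04417651 -0.89944505  2.20377609  0.81487823  0.31330871
 -1.22405509]
fin 0 [586.60808101  91.         331.01933598] [-0.70710678 -0.          0.70710678] [ 0.5294884  -0.04314348 -0.89739557  2.2049447   0.82885997  0.31735739
 -1.09268984]
fin 0.15 [585.63569053  93.30117874 330.0469455 ] [-7.07106781e-01  6.93889390e-18  7.07106781e-01] [ 0.29205646 -0.04597239 -0.68204502  2.21544429  0.86337245  0.33223341
[... 801 characters left out ...]
1585  331.73764497] [-7.07106781e-01 -6.93889390e-18  7.07106781e-01] [-0.87057159 -0.11496514  0.42960629  2.26640107  0.99519914  0.41319904
  1.74718778]
fin 0 [586.60808101  91.         331.01933598] [-0.70710678 -0.          0.70710678] [-0.87744959 -0.11408423  0.4298098   2.26750264  1.00200012  0.41645562
  1.88540269]
fin 0.15 [585.63569053  93.30117874 330.0469455 ] [-7.07106781e-01  6.93889390e-18  7.07106781e-01] [-1.0731202  -0.14107053  0.60278876  2.27645823  1.05419389  0.4506536
  1.99224324]
fin 0.3 [584.43105633  95.37101522 328.8423113 ] [-7.07106781e-01  1.38777878e-17  7.07106781e-01] [-1.07964018 -0.14064623  0.60310784  2.27911952  1.06198539  0.45327836
  2.12958523]
```

```bash
cat >> h.py <<'E'
MT=np.c_[[0,1,0],[1,0,0],[0,0,-1]].astype(float)  # tool axes in card frame (columns), x=card y, y=card x, z=-card z
def quat(C): return R.from_matrix(C@MT).as_quat()
E
python3 - <<'E'
from h import *
C=R.from_euler("z",-.114).as_matrix()
gripper_to(0)
bot.reach([600,20,390],quat(C)); bot.dwell(.2)
s=state(); im=optics.grab_frame("wrist"); save("w1.png",im); np.save("w1.npy",dict(eef_pos=s["eef_pos"],ee_rot=s["ee_rot"]),allow_pickle=True)
for l in("release","card","camera_head","camera_stand","card_tab"):
    print(l,[(np.round(x["centre"]).tolist(),round(x["score"],2)) for x in models.look_for("wrist",l)])
print(s["t"],s["eef_pos"],s["wrist_force"],s["grip_width"])
print(proj("wrist",[[431,-67,44],[521,67,139],[745,83,150]],s))
big=cv2.resize(im,(800,600),interpolation=cv2.INTER_CUBIC); save("w1b.png",big)
E
```

```text
release [([220.0, 186.0], 0.65), ([130.0, 224.0], 0.57)]
card [([127.0, 222.0], 0.56)]
camera_head [([105.0, 408.0], 0.74), ([7.0, 360.0], 0.67)]
camera_stand [([105.0, 409.0], 0.94), ([12.0, 351.0], 0.56)]
card_tab []
4.2833 [600.04938925  19.49481004 389.85827598] [ 0.43779011 -0.33612444  0.48844554] -0.004722319239751471
[[190.35778615 221.06110086]
 [216.77561798 140.886858  ]
 [399.69839468 106.5041994 ]]
```

View pics/w1b.png

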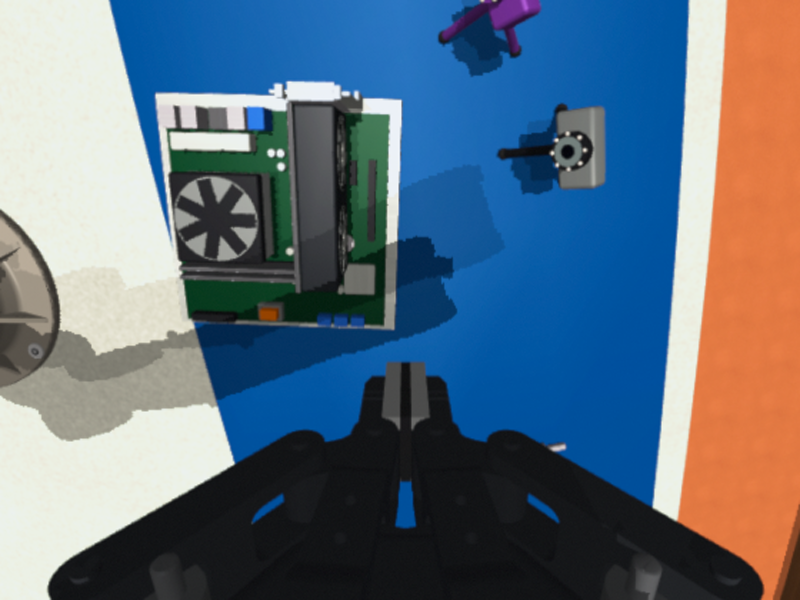

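Wrist view: button at (220, 189), card top at roughly (137, 221), grey camera lens at (106, 397); the purple one is at the top edge (7, 360). Refit with this view.

```bash
cat > fit2.py <<'E'
from fit import *
s=np.load("w1.npy",allow_pickle=True).item()
w=lambda x,y:(x*.7,y*.7)
wp=[(w(270,314),(-15,-106,44)),(w(215,218),(-50,12,84)),(w(335,102),(79,120.5,139)),(w(291,102),(39,120.5,139)),(w(298,290),(39,-45.5,139)),(w(338,291),(79,-45.5,139))]
rw=lambda p:np.concatenate([proj("wrist",[W(p,q)],s)[0]-px for px,q in wp])
r=least_squares(rw,[458,36,-.114],x_scale=[100,100,.1],loss="soft_l1")
print("wrist",r.x,np.round(r.fun.reshape(-1,2),1).tolist())
r2=least_squares(lambda p:np.r_[res(p),rw(p)],r.x,x_scale=[100,100,.1],loss="soft_l1"); print("all",r2.x)
for p in(r.x,r2.x): print([np.round(W(p,q),1).tolist() for q in((-15,-106,44),(59,37.5,117))])
l=w(567,151); print("lens@150",atz("wrist",l[::-1],150,s), proj("wrist",[[745,83,150]],s))
im=cv2.imread("pics/w1.png"); hsv=cv2.cvtColor(im,cv2.COLOR_BGR2HSV)
m=(hsv[...,1]<70)&(hsv[...,2]>70)&(hsv[...,2]<200); m[:65]=0;m[140:]=0;m[:,:385]=0;m[:,435:]=0
print(m.sum(), cv2.minAreaRect(np.argwhere(m)[:,::-1].astype(np.float32)))
# back top edge: rightmost grey pixel per row -> direction in world
E=[(x.max()+.5,y) for y in range(80,128) for x in [np.flatnonzero(m[y])] if len(x)>3]
P=np.array([atz("wrist",(y,x),155,s)[:2] for x,y in E]); k=np.polyfit(P[:,1],P[:,0],1); print("edge dx/dy",k, len(P), np.std(P[:,0]-np.polyval(k,P[:,1])))
E
python3 fit2.py
```

```text
wrist [ 4.60849522e+02  3.76974016e+01 -1.54189300e-01] [[0.4, 0.1], [2.5, -0.0], [1.2, -0.5], [-2.0, -1.6], [-2.0, 1.2], [-0.1, 1.6]]
all [ 4.60437270e+02  3.74560891e+01 -1.48969539e-01]
[[429.7, -64.7, 44.0], [524.9, 65.7, 117.0]]
[[429.9, -65.1, 44.0], [524.3, 65.8, 117.0]]
lens@150 [741.6821199   84.26439702 150.        ] [[399.69839468 106.5041994 ]]
1551 ((403.5, 103.0), (56.0, 37.0), 90.0)
edge dx/dy [-9.97859018e-03  7.70944988e+02] 48 0.015945436904104274
```

Run:
```python
from h import *
C=R.from_euler("z",-.145).as_matrix()
bot.reach([430,-65,135],quat(C)); bot.dwell(.2)
s=state(); im=optics.grab_frame("wrist"); save("w2.png",im); np.save("w2.npy",dict(eef_pos=s["eef_pos"],ee_rot=s["ee_rot"]),allow_pickle=True)
hsv=cv2.cvtColor(im,cv2.COLOR_RGB2HSV); m=((hsv[...,0]>5)&(hsv[...,0]<22)&(hsv[...,1]>170)&(hsv[...,2]>100)).astype(np.uint8)
n,lab,st,c=cv2.connectedComponentsWithStats(m)
for i in range(1,n):
    if st[i,4]>60: print(st[i],c[i],atz("wrist",c[i][::-1],44,s))
print(s["t"],s["eef_pos"],proj("wrist",[[430,-65,44]],s))
save("w2b.png",cv2.resize(im,(800,600),interpolation=cv2.INTER_CUBIC))
```

```text
[266 202  25  19 453] [277.57615894 211.08388521] [425.95593683 -63.50429092  44.        ]
5.9917 [430.93637904 -64.71616225 135.51011812] [[282.88597397 212.14466943]]
```

View pics/w2b.png

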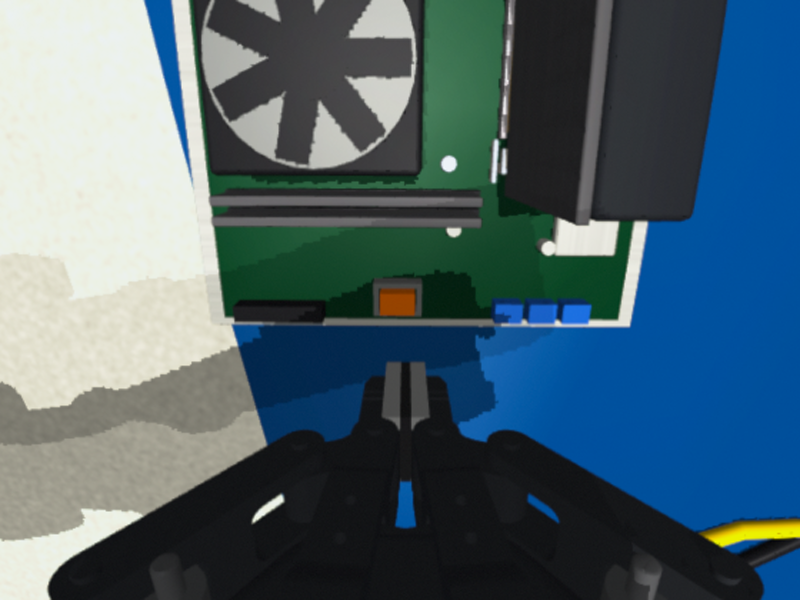

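```bash
cat > fit3.py <<'E'
from fit2 import *
s2=np.load("w2.npy",allow_pickle=True).item()
wp2=[((277.6,211.1),(-15,-106,44)),(w(592,218),(39,-45.5,139)),(w(692,217),(79,-45.5,139)),(w(212,172),(-96,-34,84)),(w(420,172),(-4,-34,84)),(w(481,193),(27,-47,62)),(w(211,196),(-107,-47,62))]
r3=lambda p:np.concatenate([proj("wrist",[W(p,q)],s2)[0]-px for px,q in wp2])
a=least_squares(r3,r2.x,x_scale=[100,100,.1],loss="soft_l1"); print("w2",a.x,np.round(a.fun.reshape(-1,2),1).tolist())
b=least_squares(lambda p:np.r_[rw(p),r3(p)],r2.x,x_scale=[100,100,.1],loss="soft_l1"); print("w1+w2",b.x)
for p in(a.x,b.x): print([np.round(W(p,q),1).tolist() for q in((-15,-106,44),(59,37.5,117))])
E
python3 fit3.py | tail -4
python3 - <<'E'
from h import *
bot.servo_line([426,-63.5,50],velocity=120)
f0=state()["wrist_force"]
print(bot.servo_line([426,-63.5,36],velocity=15,stop_force=25))
s=state(); print(s["t"],s["eef_pos"],s["wrist_force"]-f0)
E
```

```text
w2 [ 4.58121813e+02  3.91960245e+01 -1.45395112e-01] [[2.4, -0.3], [-16.1, -0.7], [0.4, 0.8], [-2.8, -0.3], [3.2, -1.2], [4.3, 2.5], [-2.0, 1.0]]
w1+w2 [ 4.59389297e+02  3.88067889e+01 -1.50925012e-01]
[[427.9, -63.5, 44.0], [521.9, 67.8, 117.0]]
[[428.6, -63.7, 44.0], [523.4, 67.0, 117.0]]
True
7.6917 [426.23247897 -63.62097779  37.8621944 ] [-4.16515996  0.21312172 18.28488918]
```

Button is down to z = 37.9 against a hard stop, so it is fully pressed. Next I open up and go over the card.

Run:
```python
from h import *
C=R.from_euler("z",-.148).as_matrix()
bot.servo_line([426,-63.5,100],velocity=200)
bot.servo_line([426,-63.5,210],velocity=300)
gripper_to(85)
bot.reach([522.5,67.3,200],quat(C)); bot.dwell(.2)
s=state(); im=optics.grab_frame("wrist"); save("w3.png",im); np.save("w3.npy",dict(eef_pos=s["eef_pos"],ee_rot=s["ee_rot"]),allow_pickle=True)
print(s["t"],s["eef_pos"],s["wrist_force"])
big=cv2.resize(im,(800,600),interpolation=cv2.INTER_CUBIC); save("w3b.png",big)
```

```text
10.3417 [522.32392945  66.24531315 200.19475501] [ 0.1385437  -0.23687025 -0.55105868]
```

View pics/w3b.png

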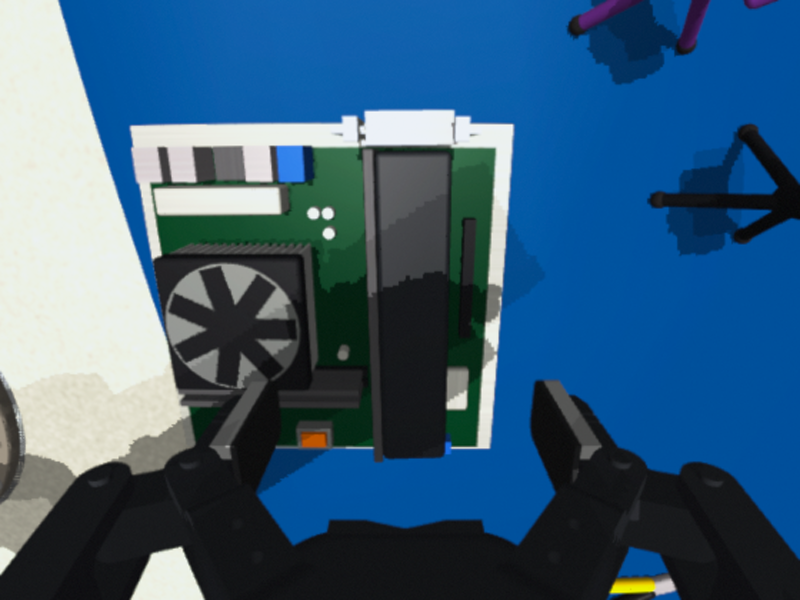

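```bash
cat > fit4.py <<'E'
from fit3 import *
s3=np.load("w3.npy",allow_pickle=True).item()
wp3=[(w(364,150),(39,120.5,139)),(w(375,460),(39,-45.5,139)),(w(451,152),(79,120.5,139)),(w(444,457),(79,-45.5,139)),(w(365,111),(41,135.5,141)),(w(454,111),(79,135.5,141)),(w(313,439),(-15,-106,38))]
r4=lambda p:np.concatenate([proj("wrist",[W(p,q)],s3)[0]-px for px,q in wp3])
c=least_squares(r4,b.x,x_scale=[100,100,.1],loss="soft_l1"); print("w3",c.x,np.round(c.fun.reshape(-1,2),1).tolist())
print([np.round(W(c.x,q),1).tolist() for q in((-15,-106,44),(59,37.5,117))])
M=R.from_quat(s3["ee_rot"]).as_matrix(); print("tool axes",np.round(M,3).tolist())
E
python3 fit4.py | tail -3
```

```text
w3 [ 4.59085087e+02  3.64405626e+01 -1.47851736e-01] [[-1.7, -1.2], [-2.3, 2.4], [1.6, -2.8], [-0.2, 4.4], [-0.1, 0.2], [0.5, 0.0], [2.5, 1.6]]
[[428.6, -66.2, 44.0], [523.0, 64.8, 117.0]]
tool axes [[0.149, 0.989, 0.0], [0.989, -0.149, -0.001], [-0.001, 0.0, -1.0]]
```

```bash
cat > fit5.py <<'E'
from fit4 import *
wp2[1]=(w(575,222),(39,-45.5,139)); wp2.append((w(313,57),(-50,12,84)))
allp=[(s,wp),(s2,wp2),(s3,wp3)]
def rr(p):
    o=[]
    for S,L in allp:
        Tt=R.from_quat(S["ee_rot"]).as_matrix(); k,d=K("wrist"); M=T("wrist",S).copy(); M[:3,3]+=M[:3,:3]@p[3:6]; M[:3,:3]=M[:3,:3]@R.from_rotvec(p[6:9]/100).as_matrix(); M=np.linalg.inv(M)
        P=np.array([W(p,q) for _,q in L]); o.append((cv2.projectPoints(P.reshape(-1,1,3),cv2.Rodrigues(M[:3,:3])[0],M[:3,3],k,d)[0][:,0]-[x for x,_ in L]).ravel())
    return np.r_[np.concatenate(o),p[3:6]/1.5,p[6:9]/.7]
e=least_squares(rr,np.r_[c.x,np.zeros(6)],x_scale=[100,100,.1]+[1]*6,loss="soft_l1")
print("joint",np.round(e.x,3),np.round(e.fun[:-6].reshape(-1,2),1).tolist())
print([np.round(W(e.x,q),1).tolist() for q in((-15,-106,44),(59,37.5,117))])
E
python3 fit5.py | tail -2
```

```text
Traceback (most recent call last):
  File "fit5.py", line 1, in <module>
    from fit4 import *
  File "fit4.py", line 1, in <module>
    from fit3 import *
  File "fit3.py", line 1, in <module>
    from fit2 import *
  File "fit2.py", line 6, in <module>
    r=least_squares(rw,[458,36,-.114],x_scale=[100,100,.1],loss="soft_l1")
  File "fit2.py", line 5, in <lambda>
    rw=lambda p:np.concatenate([proj("wrist",[W(p,q)],s)[0]-px for px,q in wp])
                                ~~~~^^^^^^^^^^^^^^^^^^^^
  File "h.py", line 18, in proj
    k,d=K(name); M=np.linalg.inv(T(name,s));
                                 ~^^^^^^^^
  File "h.py", line 8, in T
    c=optics.get_calibration(name)
ValueError: time passes only in moves, steps and waits
```

```bash
python3 - <<'E'
t=open("h.py").read()
t=t.replace("def K(name)","_C={}\ndef cal(n):\n    if n not in _C: _C[n]=optics.get_calibration(n)\n    return _C[n]\ndef K(name)").replace("    c=optics.get_calibration(name)","    c=cal(name)")
open("h.py","w").write(t)
E
python3 fit5.py | tail -2
```

```text
-2.25900e+00 -1.64000e-01 -1.83000e-01  5.93000e-01] [[0.1, -0.1], [2.1, 0.3], [-0.3, 0.1], [-3.3, -0.9], [-2.6, 1.0], [-0.8, 1.3], [2.7, 0.1], [-5.3, -0.8], [-2.3, 3.9], [-0.2, 1.0], [3.9, 0.8], [4.3, 4.2], [0.2, 1.7], [-0.6, -1.5], [-0.6, -2.5], [-1.9, -0.4], [2.1, -3.9], [-0.3, 1.6], [1.0, -0.9], [1.0, -0.9], [2.8, -0.5]]
[[427.4, -64.5, 44.0], [522.8, 65.7, 117.0]]
```

Run:
```python
from h import *
C=R.from_euler("z",-.148).as_matrix()
bot.servo_line([522.8,65.9,150],quat(C),velocity=150)
print(bot.servo_line([522.8,65.9,98.3],quat(C),velocity=100,stop_force=12))
bot.dwell(.15); s=state(); f0=s["wrist_force"]; print(s["t"],s["eef_pos"],f0)
gripper_to(0,squeeze=20); bot.dwell(.2)
s=state(); print(s["t"],s["eef_pos"],"f card axes",C.T@(s["wrist_force"]-f0),s["moment"],s["grip_width"],s["grip_force"])
```

```text
False
11.6917 [523.25979126  65.97223225  98.98983467] [-0.05195742 -0.30799652  0.28374726]
12.3667 [522.72557991  65.96788461  98.56443974] f card axes [-2.0223071   0.1539249   6.51801943] [0.07795181 0.8637474  0.0587678 ] 40.068265653101946 19.270800948143005
```

Run:
```python
from h import *
C=R.from_euler("z",-.148).as_matrix()
gripper_to(0,squeeze=100); bot.dwell(.2)
s=state(); p=s["eef_pos"]; print(s["t"],p,C.T@s["wrist_force"],s["moment"],s["grip_width"],s["grip_force"],np.round(R.from_quat(s["ee_rot"]).as_matrix(),4).tolist())
np.save("grip.npy",dict(eef_pos=p,ee_rot=s["ee_rot"]),allow_pickle=True)
print(bot.servo_line([p[0],p[1],p[2]+15],velocity=30,stop_force=35))
s=state(); print(s["t"],s["eef_pos"],C.T@s["wrist_force"],s["moment"],s["grip_width"])
im=optics.grab_frame("scene"); save("lift.png",cv2.resize(im[140:300,200:420],(660,480),interpolation=cv2.INTER_CUBIC))
```

```text
12.7833 [522.73875989  65.98930102  98.85033769] [-4.92872474 -0.51353754 12.74978547] [-0.00938026  1.51380012  0.09324895] 38.7313270096552 98.73678803443909 [[0.1474, 0.9891, -0.0], [0.9891, -0.1474, -0.0003], [-0.0003, 0.0, -1.0]]
False
13.45 [522.31753035  65.75673408 113.7532891 ] [-4.66804074 -4.16058842 -3.89638784] [-0.32871546  0.94864394  0.42578968] 39.2745516401252
```

View pics/lift.png

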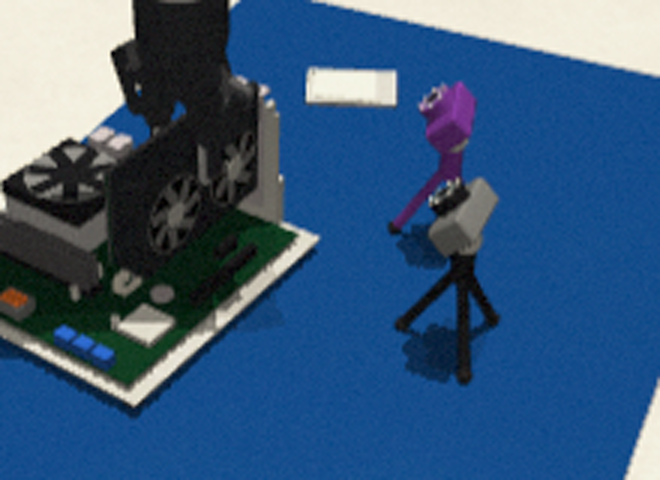

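```bash
cat > lens.py <<'E'
from fit5 import *
def atz2(px,z,S):
    k,d=K("wrist"); M=T("wrist",S).copy(); q=e.x; M[:3,3]+=M[:3,:3]@q[3:6]; M[:3,:3]=M[:3,:3]@R.from_rotvec(q[6:9]/100).as_matrix()
    u=cv2.undistortPoints(np.array([[px]],float),k,d)[0,0]; v=M[:3,:3]@np.r_[u,1]; return M[:3,3]+v*(z-M[2,3])/v[2]
F=np.array([atz2(w(*f),3,s3) for f in((656,200),(748,130),(741,240))])[:,:2]
print("feet",F.round(1).tolist(),"circumcentre r", [np.linalg.norm(F[i]-F.mean(0)).round(1) for i in range(3)],F.mean(0))
d=F[0]-F.mean(0); print("yaw of -x leg",np.arctan2(-d[1],-d[0]))
print("lens w1 corrected",atz2(w(567,151),150,s), "uncorrected",atz("wrist",w(567,151)[::-1],150,s))
P=np.array([atz2((x,y),155,s)[:2] for x,y in E]); print("edge yaw",-np.polyfit(P[:,1],P[:,0],1)[0], [x for x,_ in E][::8])
E
python3 lens.py | tail -5
python3 - <<'E'
from h import *
s=state();p=s["eef_pos"]
bot.servo_line([522.74,65.99,255],velocity=120)
bot.dwell(.3); s=state(); print(s["t"],s["eef_pos"],s["wrist_force"],s["moment"],s["grip_width"])
im=optics.grab_frame("wrist"); np.save("w4.npy",dict(eef_pos=s["eef_pos"],ee_rot=s["ee_rot"]),allow_pickle=True)
save("w4.png",im); save("w4b.png",cv2.resize(im,(800,600),interpolation=cv2.INTER_CUBIC))
E
```

```text
[[427.4, -64.5, 44.0], [522.8, 65.7, 117.0]]
feet [[719.1, 81.2], [789.5, 123.5], [789.6, 39.1]] circumcentre r [np.float64(47.0), np.float64(48.3), np.float64(48.3)] [766.07944174  81.25130785]
yaw of -x leg 0.0018497477339221005
lens w1 corrected [742.28022471  83.14758422 150.        ] uncorrected [741.67708689  84.24782518 150.        ]
edge yaw 0.00449498806271934 [np.float64(422.5), np.float64(422.5), np.float64(422.5), np.float64(422.5), np.float64(422.5), np.float64(422.5)]
15.125 [522.67122878  66.03894479 254.74670892] [-0.47547196 -0.34191549 -5.0740827 ] [-0.01918092 -0.00149571 -0.10661461] 38.86828714655322
```

View pics/w4b.png

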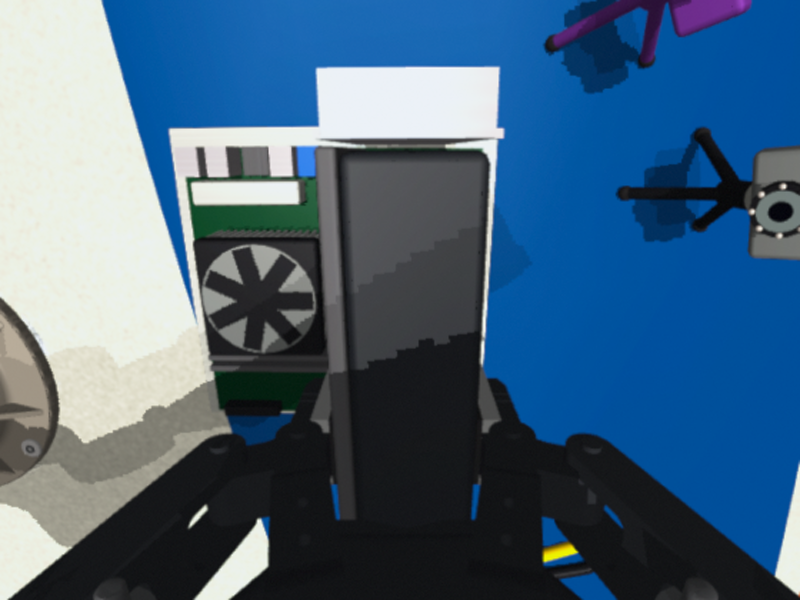

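```bash
cat > plan.py <<'E'
from lens import *
g=np.load("grip.npy",allow_pickle=True).item(); Rg=R.from_quat(g["ee_rot"]).as_matrix()
Cg=R.from_euler("z",-.148).as_matrix()
org=g["eef_pos"].copy(); org[2]=27; org[:2]-=(Cg@[16,8.3,0])[:2]   # card centred in pads; y from the fit
Ct=Rg.T@Cg; ot=Rg.T@(org-g["eef_pos"])   # card in tool
s4=np.load("w4.npy",allow_pickle=True).item()
print("lens w4",atz2(w(780,211),150,s4))
C4=R.from_quat(s4["ee_rot"]).as_matrix()@Ct; o4=s4["eef_pos"]+R.from_quat(s4["ee_rot"]).as_matrix()@ot
pr=proj("wrist",[o4+C4@np.array(q) for q in((-4,91,112),(36,91,112),(-2,106,114),(36,106,114),(36,-75,112))],s4)/.7
print("card pts in w4b",np.round(pr).tolist())
L=np.array([742.8,82.2,150]); F=R.from_euler("ZY",[.003,-np.pi/4]).as_matrix()
Rt=F@Ct.T; v=F[:,2]; tcp=L+150*v-Rt@ot; qt=R.from_matrix(Rt).as_quat()
print("tcp",tcp,"z",Rt[:,2],v,bot.inverse_kinematics(tcp,qt))
E
python3 plan.py | tail -4
```

```text
lens w4 [743.02507417  82.48860154 150.        ]
card pts in w4b [[315.0, 143.0], [498.0, 142.0], [318.0, 66.0], [504.0, 66.0], [464.0, 654.0]]
tcp [597.21758536  90.0632888  318.18558669] z [ 0.70712029  0.00184136 -0.70709087] [-0.7071036  -0.00212132  0.70710678] [ 0.59052052 -0.05180562 -0.94786404  2.20770684  0.79598952  0.30597362
 -1.05706688]
```

Run:
```python
from plan import *
bot.servo_line([522.7,66,330],velocity=120)
try: bot.servo_line(tcp,qt,velocity=40)
except bot.Unreachable as ex:
    print("line unreachable",ex); bot.reach(tcp,qt)
bot.dwell(.5); s=state()
A=R.from_quat(s["ee_rot"]).as_matrix(); o=s["eef_pos"]+A@ot; C=A@Ct
d=o-L; print(s["t"],s["eef_pos"]-tcp,"dist along v",d@v,"lateral",d-(d@v)*v,"angle deg",np.degrees(np.arccos(C[:,2]@v)))
print(s["joint_pos"],s["wrist_force"],s["moment"],s["grip_width"],s["grip_force"])
im=optics.grab_frame("scene"); print(proj("scene",[L,o,o+C@[0,43,0],o+C@[0,-43,0],o+C@[16,-75,112],o+C@[36,91,16]]).round().tolist())
save("fin.png",cv2.resize(im[80:280,230:430],(600,600),interpolation=cv2.INTER_CUBIC))
```

```text
wrist [ 4.60843537e+02  3.76788780e+01 -1.54184029e-01] [[0.4, 0.1], [2.5, -0.0], [1.2, -0.5], [-2.0, -1.6], [-2.0, 1.2], [-0.1, 1.6]]
all [ 4.60433113e+02  3.74419495e+01 -1.48968301e-01]
[[429.7, -64.8, 44.0], [524.9, 65.7, 117.0]]
[[429.9, -65.2, 44.0], [524.3, 65.8, 117.0]]
lens@150 [741.67691507  84.24729465 150.        ] [[399.7025792  106.48875033]]
1551 ((403.5, 103.0), (56.0, 37.0), 90.0)
edge dx/dy [-9.99016929e-03  7.70940828e+02] 48 0.015945611367584312
w2 [ 4.5812174e+02  3.9195045e+01 -1.4539502e-01] [[2.4, -0.3], [-16.1, -0.7], [0.4, 0.8], [-2.8, -0.3], [3.2, -1.2], [4.3, 2.5], [-2.0, 1.0]]
w1+w2 [ 4.59389640e+02  3.88057249e+01 -1.50925241e-01]
[[427.9, -63.5, 44.0], [521.9, 67.8, 117.0]]
[[428.6, -63.7, 44.0], [523.4, 67.0, 117.0]]
w3 [ 4.59086074e+02  3.64407879e+01 -1.47852835e-01] [[-1.7, -1.2], [-2.3, 2.4], [1.6, -2.8], [-0.2, 4.4], [-0.1, 0.2], [0.5, 0.0], [2.5, 1.6]]
[[428.6, -66.2, 44.0], [523.0, 64.8, 117.0]]
tool axes [[0.149, 0.989, 0.0], [0.989, -0.149, -0.001], [-0.001, 0.0, -1.0]]
joint [ 4.58687e+02  3.78420e+01 -1.56000e-01 -1.08000e-01  2.84000e-01
 -
[... 921 characters left out ...]
6.0], [504.0, 66.0], [464.0, 654.0]]
tcp [597.21758536  90.0632888  318.18558669] z [ 0.70712029  0.00184136 -0.70709087] [-0.7071036  -0.00212132  0.70710678] [ 0.59052052 -0.05180562 -0.94786404  2.20770684  0.79598952  0.30597362
 -1.05706688]
18.9833 [ 0.00713701 -0.01442248 -0.01690685] dist along v 149.98377706528086 lateral [-0.00708226 -0.01488688 -0.00712689] angle deg 0.0025385695621966673
[ 0.36788323 -0.05270183 -0.74186751  2.21554974  0.82541883  0.31952677
 -1.09234265] [ 0.1836946  -0.16642761 -5.02721682] [ 0.05119867  1.57395111 -0.02326394] 39.013723122364496 101.74439191818237
[[347.0, 204.0], [308.0, 154.0], [315.0, 146.0], [300.0, 163.0], [265.0, 124.0], [329.0, 125.0]]
```

View pics/fin.png

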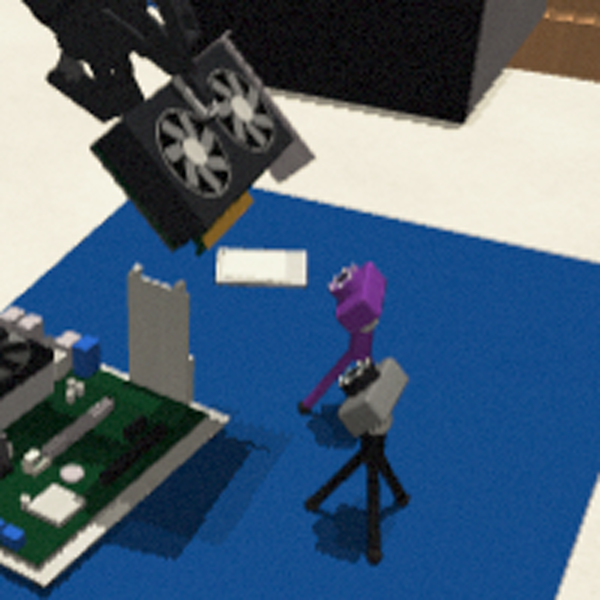

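The card's gold edge runs from about (205, 250) to (255, 197) in the crop. That matches the predicted (210, 249) to (255, 198), facing the grey camera's lens at (355, 375). The card is still and held only by the gripper.

```bash
python3 -c "
from rig import bot; print(bot.sign_off())"
```

```text
the job is handed in; nothing more can be done
None
```

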